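Start the thread and close the brush-soap jar

TASK

On the toy painter's bench, the lid of the larger jar (the one set in a square wooden block) has only been laid on top of its threads. Turn it backward, anticlockwise seen from above, until it drops into the thread start; then turn it forward, clockwise, until it is fully home, and let go. Leave the smaller jar standing where it is.

Things in the scene. Friction and masses are not known exactly. Their poses are not given: they have to be found in the camera images.
- lid_bar (a point): Grip point on the large jar's lid: grey disc, 88 mm across, 23 high, a turning bar across its flat top, 64 long, 14 thick, 30 tall. The point lies on the turning axis, 22 mm above the flat top, 8 below the bar's top, 148 mm above the bench at the start, 139 with the lid home. Its x runs along the bar (grip across the 14 mm, from above), z up. The lid stays on its axis and cannot be lifted off.
- lid_turn (a joint): Turn of that lid, rad, growing clockwise seen from above; 0: bar in line with the two ribs on the jar's wall. It starts at 0.5 to 1.0, on top of the threads. Below 0.35 (stop at -0.4) it can drop: by its own weight if loose; if gripped, lower it with the gripper. Once down it turns clockwise under the threads to a stop at 1.35, fully home. Takes under 0.1 N m; stays where left.
- lid_rise (a joint): Height of that lid above home, m: 0.0085 on top of the threads, 0 when dropped; below 0.003 it passes under the threads. The jar is white, 96 mm across, fixed in a wooden block 130 x 130 x 24 mm fixed to the bench; two upright ribs on opposite sides of its wall (outer faces 56 mm from the axis) mark the middle of the thread start.
- small_jar: The smaller jar, a bystander of the same make, loose and already closed: white, 62 mm across, grey lid 56 mm across with a bar 42 x 11 x 22 mm, 102 mm tall in all, no wooden block. Origin at the centre of its underside, z up.
Things that resemble listed ones, but are neither listed nor needed, are in the scene too. Leave any orange or purple look-alike of the part that bears lid_bar alone.

How it is judged:
By the outcome, as a careful person would: the job done as asked, in the order asked, and still so for the second after the job is handed in, with the robot touching nothing.
It also fails if it takes over 38 s, if anything falls off the work surface, if the arm or the gripper's body presses on something with over 40 N, if the wrist force passes 120 N, or if a joint passes its speed limit or range.

ROBOT

A 7-joint arm with a two-finger parallel gripper is mounted at the origin on the work surface. World frame = base frame: x ahead of the robot, y to its left, z up, the work surface at z = 0. Lengths are in m, angles in degrees, forces in N, time in s.
With the tool pointing down it reaches from about 0.4 to 0.925 m from the base axis. Payload 4.1 kg.
Tool frame: the origin (TCP) lies at the very end of the fingers, on their centre line; the grasp point (between the pads) lies 19 mm behind it; z points along the fingers, y is the line along which they close (so a half turn about z gives the same grasp; the last joint's range is limited). The gripper opens to 85 mm and grips with 20 to 120 N. Pads are 22 mm wide; open, the fingers measure 114 mm over their backs; the gripper's body (76 mm by 85 mm) begins 54 mm behind the grasp point. The pads swing forward as they close: fully open they stand 13 mm farther back than shut.
Start: joints at [68.239, 22.827, 2.584, 88.041, -1.071, 69.15, -2.905], TCP at [0.18, -0.625, 0.231] pointing down, gripper open.
Joint ranges: [-161.44, 161.44], [-28.35, 127.94], [-78.24, 83.42], [0, 140.83], [-78.03, 258.03], [13.02, 114.36], [-168.23, 168.23]. Speed limits (degrees/s): [147.25, 147.25, 180, 180, 180, 180, 180].

INTERFACE

Orientations are given as a 3x3 rotation matrix whose columns are the frame's x, y, z axes.
In Python, from workcell import robot, claw, solver, vision, hand_in gives the robot as it stands. Calls block until the motion is done:
- robot.move_ptp(position, orientation): joint-space move of the TCP to a pose.
- robot.move_straight(position, rate=0.15, frame=None, f_stop=None): straight line of the TCP; frame=None keeps the orientation; rate is the mean speed in m/s. With f_stop (N) it stops when the force on the tool has changed by that much, and returns True; else False.
- robot.move_j(angles): joint-space move.
- claw.set_gripper(opening): opening from 0.0 (shut) to 1.0 (fully open); the grip force is fixed at half the most; returns when the fingers have stopped.
- robot.wait(seconds).
- solver.solve_ik(position, orientation): joint angles nearest the present ones, or None.
- robot.get_obs(): the state.
- vision.get_image(name): name is "scene" or "side" or "wrist"; returns the picture (384x512x3 uint8, red, green, blue); there is no depth.
- vision.calibration(name): a dict with "fx", "fy", "cx", "cy" (pixels), "distortion" ([k1, k2, p1, p2, k3] as OpenCV has them; the pictures are not rectified), "R" (3x3) and "t" (3): a world point X has camera coordinates R X + t. Camera axes: x right, y down, z forward; pixel columns grow to the right and rows downward; lengths in m; the calibration is good to about 2 mm. A picture is of the moment at which its call begins: read the wrist's pose just before it. calibration takes no time and is no camera call; for the wrist camera it gives the pose at the moment of the call.
A pose or a line that the arm cannot do raises robot.PlanningError and nothing moves.
- hand_in(): hands the job in; it is judged then, once.
The state is a dict: "time": time; "joint_positions": joint angles; "qd": joint speeds; "tau": joint torques, N m; "tool_pos": TCP position; "eef_rot": TCP orientation; "wrist_force": force on the tool from outside, world axes, zero at the start; "ft_torque": the same for the moment, N m; "gripper_width": opening from 0.0 (shut) to 1.0 (fully open); "grasp_force": force on a finger pad.
Only numpy, scipy, OpenCV 4.12 (cv2) and the standard library are available. Lean on these libraries where they do the work, as an engineer would, in place of code of your own. Each camera call takes 0.05 s, during which the arm holds its last target. There are 200 camera calls.

## Working session

There is one attempt and no reset: what is moved stays moved. The work goes in short steps, each a Python script; the robot and the scene stay as the last script left them, time stands still between calls to the robot, and variables do not carry over. Pictures are saved under pics/ and viewed, at most 10 in all, crops included, and the job is handed in when it is done.

```bash
mkdir -p pics
python3 - <<'E'
from workcell import robot, claw, solver, vision
import cv2, numpy as np
ims=[]
for n in ("scene","side"):
    im=vision.get_image(n); cv2.imwrite(f"pics/{n}0.png",im[:,:,::-1].copy())
    c=vision.calibration(n); R=np.array(c["R"]); print(n,c["fx"],c["fy"],c["cx"],c["cy"],c["distortion"],-R.T@np.array(c["t"]),R.round(3).tolist())
o=robot.get_obs(); print(o["time"],o["tool_pos"],np.round(o["eef_rot"],3).tolist())
E
```

```text
scene 364.39572252326667 364.39572252326667 250.0523328602721 192.86603714332261 [-0.09088731  0.          0.          0.          0.        ] [0.76903574 0.50779064 1.00029976] [[-0.739, 0.674, 0.014], [0.562, 0.628, -0.538], [-0.371, -0.389, -0.843]]
side 479.75315001196867 479.75315001196867 252.7461241535676 196.9170408476484 [-0.04297556  0.          0.          0.          0.        ] [1.27863209 0.83732759 0.95761736] [[-0.624, 0.781, -0.025], [0.476, 0.355, -0.804], [-0.619, -0.514, -0.594]]
0.1 [ 0.18001927 -0.62397112  0.23037212] [[0.961, 0.277, -0.001], [0.277, -0.961, 0.002], [-0.0, -0.002, -1.0]]
```

View pics/scene0.png

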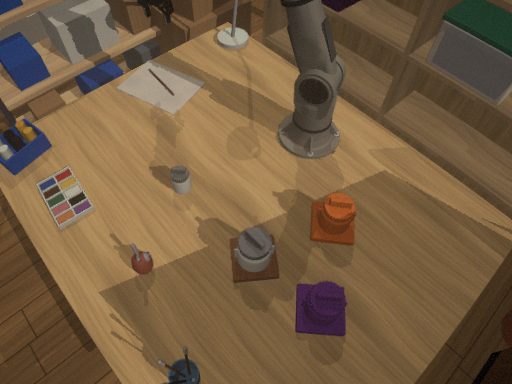

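View pics/side0.png

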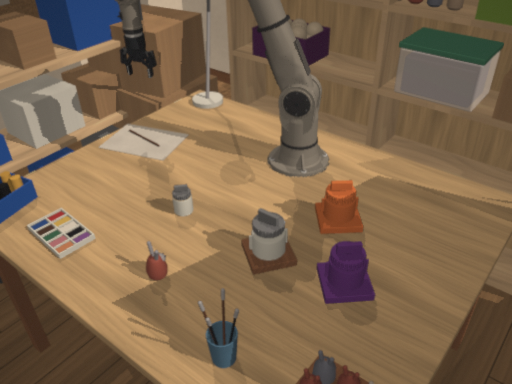

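The scene view shows the large jar at about (255,250), the small jar at (181,180), and orange and purple decoys at (335,218) and (322,308). The side view shows the large jar at (268,237). Next I'll crop in on its bar and ribs.

Run:
```python
import cv2, numpy as np
a=cv2.imread("pics/scene0.png")[215:285,222:288]; b=cv2.imread("pics/side0.png")[200:270,235:301]
cv2.imwrite("pics/crop0.png",np.hstack([cv2.resize(x,(396,420),interpolation=cv2.INTER_CUBIC) for x in (a,b)]))
```

```text
(no output)
```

View pics/crop0.png

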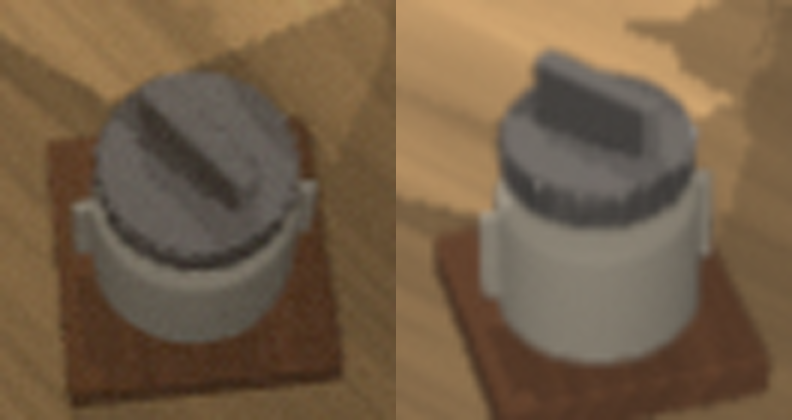

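The lid's flat top is centred near scene (254.8,241.7) and side (268.7,222.5). The bar runs from upper left to lower right. The rib tops are near scene crop (85,205) and (308,185). The block is visible too.

```bash
cat > h.py <<'E'
import numpy as np, cv2
from workcell import robot, claw, solver, vision, hand_in
def onplane(c,px,z):
    K=np.array([[c["fx"],0,c["cx"]],[0,c["fy"],c["cy"]],[0,0,1]])
    p=cv2.undistortPoints(np.array(px,float).reshape(-1,1,2),K,np.array(c["distortion"],float)).reshape(-1,2)
    R=np.array(c["R"]); C=-R.T@np.array(c["t"]); d=np.c_[p,np.ones(len(p))]@R
    return C+d*((z-C[2])/d[:,2])[:,None]
def down(yaw): # yaw (deg): direction of tool x in the world
    a=np.radians(yaw); return np.array([[np.cos(a),np.sin(a),0],[np.sin(a),-np.cos(a),0],[0,0,-1]])
E
python3 - <<'E'
from h import *
s=vision.calibration("scene"); d=vision.calibration("side")
f=lambda p:[(222+x/6,215+y/6) for x,y in p]; g=lambda p:[(235+(x-396)/6,200+y/6) for x,y in p]
P=lambda *a:print(a[0],np.round(a[1],4).tolist())
P("lid",onplane(s,f([(197,160)]),.126)); P("lid side",onplane(d,g([(598,135)]),.126))
for z in(.08,.09,.1):
    r=onplane(s,f([(85,205),(308,185)]),z); v=r[0]-r[1]; P("ribs",r); print(np.linalg.norm(v),np.degrees(np.arctan2(v[1],v[0])))
b=onplane(s,f([(147,92),(245,190)]),.156); v=b[1]-b[0];P("bar",b); print(np.linalg.norm(v),np.degrees(np.arctan2(v[1],v[0])))
b=onplane(d,g([(545,56),(650,108)]),.156); v=b[1]-b[0];P("bar side",b); print(np.linalg.norm(v),np.degrees(np.arctan2(v[1],v[0])))
c=vision.calibration("wrist");o=robot.get_obs();R=np.array(c["R"]);C=-R.T@np.array(c["t"])
print("cam in tool",np.array(o["eef_rot"]).T@(C-o["tool_pos"]),(R@np.array(o["eef_rot"])).round(2).tolist(),c["fx"])
E
```

```text
lid [[0.4769, 0.225, 0.126]]
lid side [[0.4766, 0.2252, 0.126]]
ribs [[0.5148, 0.1925, 0.08], [0.4323, 0.2534, 0.08]]
0.10250831531443888 -36.46116329283904
ribs [[0.5175, 0.1959, 0.09], [0.436, 0.2561, 0.09]]
0.1013944574197165 -36.461163292839025
ribs [[0.5203, 0.1993, 0.1], [0.4396, 0.2589, 0.1]]
0.10028059952499392 -36.46116329283907
bar [[0.4812, 0.1967, 0.156], [0.4814, 0.2583, 0.156]]
0.06155994662026822 89.84262376364592
bar side [[0.4751, 0.1942, 0.156], [0.4767, 0.2544, 0.156]]
0.060183258818952694 88.42372100513415
cam in tool [ 0.07065128 -0.00014983 -0.14255788] [[-0.0, 1.0, -0.0], [-0.96, -0.0, -0.28], [-0.28, 0.0, 0.96]] 338.50611949608054
```

Run:
```python
from h import *
for base in (89,-91):
    for dy in (0,55,-25):
        q=solver.solve_ik([.477,.225,.131],down(base+dy)); print(base,dy,None if q is None else np.round(q,1))
```

```text
89 0 [ 15.   24.5 -55.6 110.   23.8  57.9 -52.2]
89 55 [ 16.3  25.2 -57.5 110.   25.   58.4   1.7]
89 -25 [ 13.1  23.5 -52.9 110.   22.2  57.3 -75.9]
-91 0 [ 21.8  29.3 -66.1 109.8  30.7  61.1 121.7]
-91 55 [ -69.3   23.    49.2  112.   -21.4   54.4 -135.6]
-91 -25 [ 21.8  29.3 -66.1 109.8  30.7  61.1  96.7]
```

Run:
```python
from h import *
robot.move_ptp([.477,.225,.27],down(89)); robot.wait(.2)
c=vision.calibration("wrist"); im=vision.get_image("wrist"); cv2.imwrite("pics/w1.png",im[:,:,::-1].copy())
import pickle; pickle.dump(c,open("w1.pkl","wb"))
o=robot.get_obs(); print(o["time"],o["tool_pos"],o["joint_positions"],o["wrist_force"])
```

```text
3.5 [0.47716062 0.22474297 0.26997433] [ 26.39083953  18.3717749  -68.55813995 100.42216581  17.82217042
  73.44398934 -47.39556374] [ 0.27693945 -0.3184705   0.17706986]
```

View pics/w1.png

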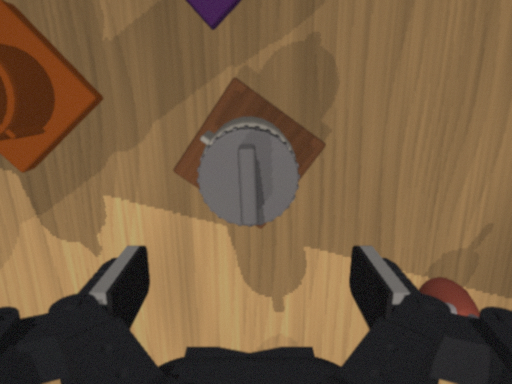

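The wrist view shows the lid disc centred near (248,174), the bar's top face from (247,148) to (248,222), and one rib at (208,139).

Run:
```python
from h import *; import pickle
c=pickle.load(open("w1.pkl","rb"))
print(onplane(c,[(248.5,174)],.126))
b=onplane(c,[(247,147),(248,222)],.156); print(b,b.mean(0),np.linalg.norm(b[0]-b[1]),np.degrees(np.arctan2(*(b[0]-b[1])[1::-1])))
r=onplane(c,[(208,139)],.1)[0]; v=r-[.477,.225,.1]; print(r,np.linalg.norm(v),np.degrees(np.arctan2(v[1],v[0])))
```

```text
[[0.47720011 0.2272323  0.126     ]]
[[0.47665541 0.255418   0.156     ]
 [0.47621674 0.19442536 0.156     ]] [0.47643607 0.22492168 0.156     ] 0.06099421581828076 89.58791742728832
[0.44042685 0.2548017  0.1       ] 0.04717771163904404 140.82506069710044
```

Run:
```python
from h import *
R=down(89.4)
def st(n):
    o=robot.get_obs(); print(n,round(o["time"],2),np.round(o["tool_pos"],4),np.round(o["wrist_force"],1),np.round(o["ft_torque"],2),round(o["gripper_width"],3),round(float(np.max(o["grasp_force"])),1),np.round(o["joint_positions"][6],1))
    return o
robot.move_straight([.4768,.2252,.16],.12,R)
print(robot.move_straight([.4768,.2252,.132],.08,f_stop=15)); st("down")
claw.set_gripper(0.0); o=st("gripped")
q=np.array(o["joint_positions"])
for k in (25,50):
    t=q.copy(); t[6]+=k; robot.move_j(t); o=st(k)
p=np.array(o["tool_pos"])
print(robot.move_straight([p[0],p[1],p[2]-.0085],.03,f_stop=20)); st("lowered")
```

```text
False
down 5.07 [0.4765 0.2251 0.1315] [0.5 1.1 0.1] [-0.02 -0.04 -0.01] 1.002 0.0 -55.4
gripped 5.72 [0.4763 0.2252 0.1323] [-3.4 -1.3  4.5] [-0.22  0.64  0.  ] 0.15 58.8 -55.4
25 6.22 [0.4751 0.225  0.1323] [-5.2 -2.1  5.3] [-0.3   1.02  0.17] 0.149 59.1 -30.5
50 6.72 [0.4741 0.2243 0.1311] [-5.6 -0.7 -0.6] [-0.2   1.19  0.07] 0.146 58.2 -5.6
True
lowered 7.08 [0.4739 0.2243 0.1238] [-1.9 -0.9  6.5] [-0.28  0.28  0.01] 0.153 59.2 -6.2
```

Run:
```python
from h import *
claw.set_gripper(0.6); o=robot.get_obs(); p=o["tool_pos"]
robot.move_straight([.4768,.2252,.27],.15,down(139.4)); robot.wait(.1)
ims=[vision.get_image(n)[:,:,::-1] for n in("side","wrist")]
import pickle; pickle.dump(vision.calibration("wrist"),open("w2.pkl","wb"))
cv2.imwrite("pics/w2.png",ims[1])
a=cv2.resize(ims[0][200:270,235:301],(396,420),interpolation=cv2.INTER_CUBIC); w=cv2.resize(ims[1][100:250,175:325],(400,400),interpolation=cv2.INTER_CUBIC)
w=np.vstack([w,np.zeros((20,400,3),np.uint8)])
cv2.imwrite("pics/c2.png",np.hstack([a,w])); print(robot.get_obs()["time"])
```

```text
8.8583
```

View pics/c2.png

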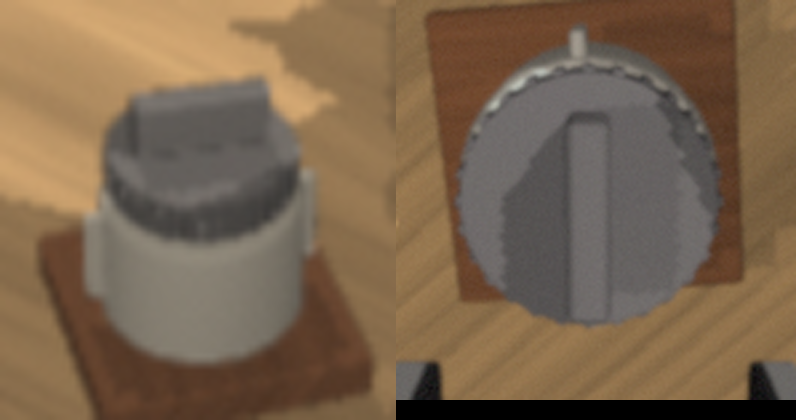

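The lid has dropped by about 2.7 px in the side view, which matches 8.5 mm, and the bar is in line with the rib. Next I'll regrip it and turn it clockwise.

Run:
```python
from h import *
def st(n):
    o=robot.get_obs(); print(n,round(o["time"],2),np.round(o["tool_pos"],4),np.round(o["wrist_force"],1),np.round(o["ft_torque"],2),round(o["gripper_width"],3),np.round(o["joint_positions"][6],1))
    return o
robot.move_straight([.4748,.2247,.15],.15,down(140))
print(robot.move_straight([.4748,.2247,.124],.08,f_stop=15))
claw.set_gripper(0.0); o=st("grip"); q=np.array(o["joint_positions"])
for k in (-25,-50,-66,-70,-73,-76,-79,-82):
    t=q.copy(); t[6]+=k; robot.move_j(t); o=st(k)
    if abs(o["ft_torque"][2])>1.2: break
```

```text
False
grip 10.71 [0.4744 0.2241 0.1245] [-2.9 -2.3  4.8] [-0.41  0.53 -0.07] 0.153 -5.5
-25 11.21 [0.4752 0.2246 0.1249] [ 1.8  0.1 -1.1] [ 0.33 -0.63 -0.04] 0.152 -30.3
-50 11.71 [0.4761 0.2247 0.1252] [ 3.9  1.5 -1.3] [ 0.44 -1.36 -0.04] 0.151 -55.3
-66 12.08 [0.4768 0.2246 0.1253] [ 6.9  1.1 -0.9] [ 0.33 -1.51 -0.01] 0.149 -71.3
-70 12.33 [0.4769 0.2245 0.1254] [ 5.7  1.6 -0.8] [ 0.32 -1.56 -0.03] 0.151 -75.3
-73 12.58 [0.477  0.2244 0.1254] [ 6.8  1.2 -1.6] [ 0.37 -1.62  0.04] 0.147 -78.3
-76 12.83 [0.4771 0.2244 0.1254] [ 6.3  1.8 -1.3] [ 0.21 -1.65  0.7 ] 0.154 -81.2
-79 13.08 [0.477  0.2243 0.1253] [ 7.1  0.6 -1.7] [ 0.09 -1.66  1.36] 0.149 -84.1
```

Run:
```python
from h import *
claw.set_gripper(0.7); p=robot.get_obs()["tool_pos"]
robot.move_straight([p[0],p[1],.27],.15); robot.wait(.2)
ims=[vision.get_image(n)[:,:,::-1] for n in("side","wrist")]; c=vision.calibration("wrist")
a=cv2.resize(ims[0][200:270,235:301],(396,420),interpolation=cv2.INTER_CUBIC); w=cv2.resize(ims[1][100:250,175:325],(400,400),interpolation=cv2.INTER_CUBIC)
cv2.imwrite("pics/c3.png",np.hstack([a,np.vstack([w,np.zeros((20,400,3),np.uint8)])]))
R=np.array(robot.get_obs()["eef_rot"]); print(np.degrees(np.arctan2(R[1,0],R[0,0])),robot.get_obs()["time"])
import pickle; pickle.dump(c,open("w3.pkl","wb"))
```

```text
60.98327956831423 15.0083
```

View pics/c3.png

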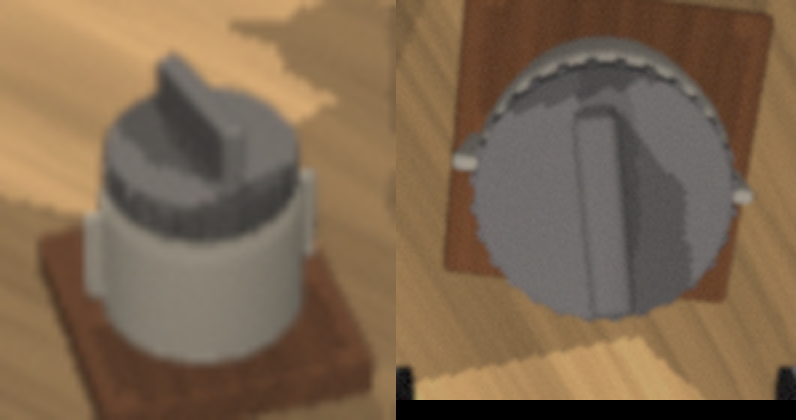

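The side view shows the lid low, and the wrist view shows the bar about 78° from the ribs. I'll check that numerically.

Run:
```python
from h import *; import pickle
c=pickle.load(open("w3.pkl","rb"))
f=lambda p:[(175+(x-396)*.375,100+y*.375) for x,y in p]
for z,p in((.1,[(465,161),(742,196)]),(.147,[(596,112),(611,314)])):
    b=onplane(c,f(p),z); v=b[0]-b[1]; print(b.mean(0),np.linalg.norm(v),np.degrees(np.arctan2(v[1],v[0])))
```

```text
[0.47871228 0.22460127 0.1       ] 0.09850744397290385 143.60875365389845
[0.47744071 0.22368298 0.147     ] 0.06338496725517546 65.24304444513955
```

```bash
python3 -c "
from h import *
print(hand_in())"
```

```text
the job is handed in; nothing more can be done
None
```

The large jar's lid was turned back until it dropped into the thread start, then turned clockwise to its stop (about 78° from the ribs as measured, against 77° for fully home) and released; I did not go near the smaller jar, and the job was handed in at about 15 s.

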